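Find the lid that fits the water analyser and lock it on

ROBOT

A 7-joint arm with a two-finger parallel gripper is mounted at the origin on the work surface. World frame = base frame: x ahead of the robot, y to its left, z up, the work surface at z = 0. Lengths are in m, angles in rad, forces in N, time in s.
With the tool pointing down it reaches from about 0.425 to 0.925 m from the base axis. Payload 6.8 kg.
Tool frame: the origin (TCP) lies on the mounting face of the last link; the fingertips stand 173 mm ahead of it and the grasp point (between the pads) lies 155 mm ahead of it; z points along the fingers, y is the line along which they close (so a half turn about z gives the same grasp; the last joint's range is limited). The gripper opens to 85 mm and grips with 20 to 120 N. Pads are 22 mm wide; open, the fingers measure 114 mm over their backs; the gripper's body (76 mm by 85 mm) begins 54 mm behind the grasp point. The pads swing forward as they close: fully open they stand 13 mm farther back than shut.
Start: joints at [1.18, 0.477, 0.022, 1.555, -0.011, 1.109, -0.083], TCP at [0.188, -0.648, 0.405] pointing down, gripper open.
Joint ranges: [-2.96, 2.96], [-0.34, 2.1], [-1.41, 1.46], [0.24, 2.44], [-1.37, 4.51], [0.17, 1.92], [-2.96, 2.96]. Speed limits (rad/s): [2.39, 2.39, 3.14, 3.14, 3.14, 3.14, 3.14].

INTERFACE

Orientations are given as a rotation vector (axis times angle).
In Python, from bench import r gives the robot as it stands.
- The arm moves only by the tool carry_out, never from a script. Its argument "moves" is a list of rows, each a list of 5 numbers: the shift along the tool's x, y, z in m, then the turn about the tool's z in rad, then the finger opening in m, from 0 to 0.0854. In form: [[dx, dy, dz, roll, claw], ...]. A call has exactly 8 rows; each row is the pose to reach, as a shift and turn from the pose commanded when the call began, along the tool's axes at that moment; what a row does not reach only later rows make up. A row lasts 1/10 s, in which the tool goes at most 50 mm and 8.59 degrees, less where a joint would pass 70% of its speed; a pose out of reach is approached as far as the arm can. A call with a gripper value outside its range is refused whole. The fingers move at their own pace and stop on an object; "force" is the grip in N (left out, the last holds). Time passes only in rows, so rows that repeat a pose let the fingers close, or fill a call up. It gives the time, the measured TCP pose, the force, the opening and the grip force at its end, in the units of the state.
- r.get_obs(): the state, without advancing time (a new reading comes with each control period).
- r.grab_frame(name): name is "side" or "top"; returns the picture (400x640x3 uint8, red, green, blue); there is no depth.
- r.calibration(name): a dict with "fx", "fy", "cx", "cy" (pixels), "rvec" (rotation vector, rad) and "tvec" (3), from world to camera coordinates, as OpenCV has them. Camera axes: x right, y down, z forward; pixel columns grow to the right and rows downward; lengths in m; the calibration is good to about 2 mm. A picture is of the moment at which its call begins. calibration takes no time and is no camera call.
- r.hand_in(): hands the job in; it is judged then, once.
The state is a dict: "clock": time; "joints": joint angles; "qvel": joint speeds; "tau": joint torques, N m; "tcp_pos": TCP position; "orientation": TCP orientation; "contact_force": force on the tool from outside, world axes, zero at the start; "moment": the same for the moment, N m; "grip_width": finger opening in m; "gripper_force": force on a finger pad.
Only numpy, scipy, OpenCV 4.12 (cv2) and the standard library are available. Lean on these libraries where they do the work, as an engineer would, in place of code of your own. Each camera call takes 0.05 s, during which the arm holds its last target. There are 200 camera calls.

TASK

Close the open sample chamber of the water analyser: try the three look-alike lids until you find the one whose groove goes over the chamber's rim, press it straight down with its ears clear of the two lugs until it snaps fully home, then turn it a quarter turn clockwise (seen from above) until its ears are under the lugs, against the stops. Leave the lids that do not fit lying flat, right way up, on the mat or the counter, and do not shift or tip the two bottles, the beaker or the jar.

Things in the scene. Friction and masses are not known exactly. Their poses are not given: they have to be found in the camera images.
- lid_a: One of 3 black lids alike but for their undersides; which fits must be found by trying. Disc 71 mm wide, 17.5 mm high, flat top; on it an upright grip bar 14 mm wide (lid x), 44 long (lid y), 27 tall, so 44.5 mm in all. Two ears in line with the bar, see lid_b. Half a turn changes nothing. Origin: centre of underside, z up. About 70 g. Starts right way up on the mat, yaw within 0.9 rad of the mat's.
- lid_b: Another of the three lids, outside, frame and mass as lid_a. The two ears of every lid stick out at its +y and -y to 44 mm from the centre; they are 12 mm wide and 5 mm thick, 1 to 6 mm above the lid's underside.
- lid_c: Another of the three lids, outside, frame and mass as lid_a. Underside of every lid: one round groove, 7 mm wide, 11 mm deep, of mid-diameter 34, 43 or 52 mm, different on each of the three lids; the names do not tell which, and which lid fits changes from run to run.
- analyser: Portable analyser, fixed black box 130 mm (its x) by 190 mm (its y), origin at the centre of its underside, z up. Flat deck 50 mm high; a console 100 mm high covers its -y end (y -95 to -25 mm). The round sample chamber is centred at x 0, y +45 mm. A lid goes down with its ears along the analyser's y (up to 0.4 rad off is clear of the lugs) and is locked with its ears along the analyser's x.
- seat (a point): Chamber axis, 2 mm above the deck, 52 mm above the counter: where the origin of a lid lies when fully home; axes as the analyser's. The rim is a steel ring 13 mm above the deck, wall 2.5 mm, mid-diameter 34, 43 or 52 mm (changes from run to run): it fits one lid, with about 2 mm to spare each side of the wall. A lid that does not fit stops on the rim 11 mm above home, however hard it is pressed.
- lug (a point): Middle of one of two aluminium lugs (the other is opposite, across the chamber). They cover 38 to 51 mm from the chamber's centre, undersides 10.5 and tops 15 mm above the deck, about -9 to +32 degrees counter-clockwise of the analyser's +x and -x, with an end stop at the clockwise end. The ears pass beneath in a quarter turn clockwise from above and meet the stops when locked.
- catch (a point): Tip of one of two spring catches (the other is opposite), at 135 and 315 degrees counter-clockwise of the analyser's +x from the chamber's centre; housings 46 to 56 mm from the centre, 24 mm above the deck. They snap over the lid's edge: the fitting lid slides down freely to 7 mm above home, then needs some 4 to 10 N downward to snap home. Hardly any friction against turning.
- mat: Fixed white work mat 240 by 290 by 5 mm on which the lids, bottle and beaker stand; origin at the centre of its underside.
- bottle: Bystander: clear glass bottle with a blue cap, 52 mm across, 150 mm tall, loose, on the mat; origin at the centre of its underside.
- beaker: Bystander: open glass beaker, 56 mm across, 85 mm tall, loose, on the mat; origin at the centre of its underside.
- jar: Bystander: small brown glass jar with a black cap, 44 mm across, 85 mm tall, loose, on the counter just on the robot's side of the chamber; origin at the centre of its underside.
- tall_bottle: Bystander: white plastic bottle with a white cap, 54 mm across, 170 mm tall, loose, on the counter just beyond the analyser, on the side away from the robot; origin at the centre of its underside.

How it is judged:
By the outcome, as a careful person would: the job done as asked, in the order asked, and still so for the second after the job is handed in, with the robot touching nothing.
It also fails if it takes over 72 s, if anything falls off the work surface, if the arm or the gripper's body presses on something with over 40 N, if the wrist force passes 120 N, or if a joint passes its speed limit or range.

## Working session

There is one attempt and no reset: what is moved stays moved. The work goes in short steps, Python scripts to look and compute and a tool call to move; the robot and the scene stay as the last step left them, time stands still between calls to the robot, and variables do not carry over. Pictures are saved under pics/ and viewed, at most 10 in all, crops included, and the job is handed in when it is done.

Besides the shell and the picture viewer there is one more tool, called after ">>>" as a command line: name --pt "numbers of a row" for each row, then --argument value for the rest. carry_out: Moves the arm, as the interface text tells. Its arguments: {"type":"object","properties":{"moves":{"type":"array","items":{"type":"array","items":{"type":"number"}}},"force":{"type":"number"}},"required":["moves"]}

```bash
ls; mkdir -p pics; python3 - <<'E'
from bench import r
import cv2,numpy as np
o=r.get_obs()
for k in ("clock","tcp_pos","orientation","grip_width","contact_force"):print(k,o[k])
for n in("top","side"):
    c=r.calibration(n);print(n,c)
    cv2.imwrite(f"pics/{n}0.png",cv2.cvtColor(r.grab_frame(n),cv2.COLOR_RGB2BGR))
E
```

```text
pics
clock 0.0
tcp_pos [ 0.18830111 -0.64790778  0.40372303]
orientation [-3.10841855e+00 -4.42551803e-01  5.80062646e-04]
grip_width 0.08520523890488067
contact_force [ 0.1552346  -0.10875948  0.59314362]
top {'fx': 380.481432923158, 'fy': 380.481432923158, 'cx': 314.9288895440971, 'cy': 199.92693821297692, 'rvec': array([ 2.19114145, -2.02202219,  0.21810804]), 'tvec': array([0.0474315 , 0.58100928, 0.72107708])}
side {'fx': 367.3970523022738, 'fy': 367.3970523022738, 'cx': 321.7088969326599, 'cy': 190.31345819644847, 'rvec': array([ 0.97947649, -2.56790579,  0.93540077]), 'tvec': array([0.48736629, 0.28640819, 0.58707789])}
```

View pics/top0.png

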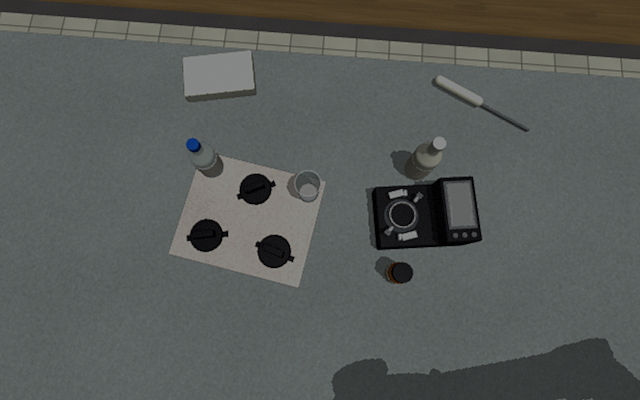

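View pics/side0.png

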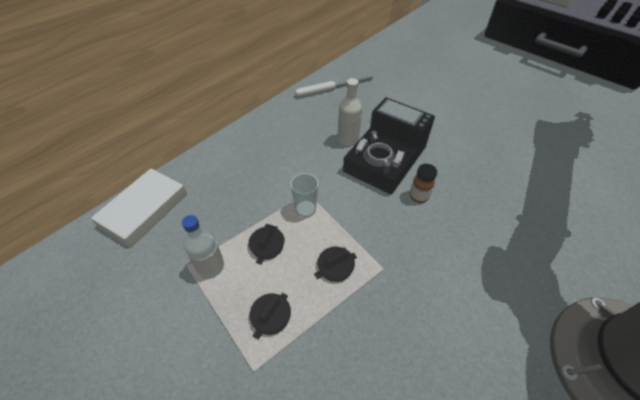

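The top view shows the lids at about (256,189), (206,235) and (274,251), and the chamber ring at (402,215) with the lugs at (398,194) and (408,236). The jar is at (400,272), and the console is to the right (analyser +y points left). The side view shows the same layout with nothing hidden.

```bash
cat > h.py <<'E'
from bench import r
import cv2,numpy as np
from scipy.spatial.transform import Rotation as R
def cam(n):
    c=r.calibration(n);M=R.from_rotvec(c['rvec']).as_matrix();return c,M,-M.T@c['tvec']
def ray(n,uv,z):
    c,M,C=cam(n);uv=np.atleast_2d(np.asarray(uv,float))
    d=np.c_[(uv[:,0]-c['cx'])/c['fx'],(uv[:,1]-c['cy'])/c['fy'],np.ones(len(uv))]@M
    return (C+d*((z-C[2])/d[:,2])[:,None])[:,:2]
def pix(n,P):
    c,M,C=cam(n);p=np.atleast_2d(P)@M.T+c['tvec']
    return np.c_[p[:,0]/p[:,2]*c['fx']+c['cx'],p[:,1]/p[:,2]*c['fy']+c['cy']]
def lid(n,img,uv,z0=0.005,rad=40,thr=60):
    """dark blob containing/near uv -> ear-tip midpoint, yaw of ear line"""
    m=(img.max(2)<thr).astype(np.uint8)
    cs,_=cv2.findContours(m,cv2.RETR_EXTERNAL,cv2.CHAIN_APPROX_NONE)
    cs=[c for c in cs if cv2.contourArea(c)>200]
    c=max(cs,key=lambda c:cv2.pointPolygonTest(c,tuple(map(float,uv)),True))
    p=ray(n,c[:,0],z0+.0045)
    D=np.linalg.norm(p[:,None]-p[None],axis=2);i,j=np.unravel_index(D.argmax(),D.shape)
    a=p[np.linalg.norm(p-p[i],axis=1)<.005].mean(0);b=p[np.linalg.norm(p-p[j],axis=1)<.005].mean(0)
    d=a-b
    return (p[i]+p[j])/2,np.arctan(d[1]/d[0]) if abs(d[0])>1e-9 else 1.57,D.max(),cv2.contourArea(c)
E
python3 - <<'E'
from h import *
for n,L,A in(("top",[(256,189),(206,235),(274,251)],(402,215)),("side",[(266,242),(270,314),(336,264)],(379,154))):
    img=cv2.cvtColor(cv2.imread(f"pics/{n}0.png"),cv2.COLOR_BGR2RGB)
    print(n,"cam",cam(n)[2].round(3))
    for uv in L:
        c,y,D,a=lid(n,img,uv);print(uv,c.round(4),"yaw(ear line)",round(y,3),"len",round(D,4),a)
    big=cv2.resize(img[A[1]-40:A[1]+40,A[0]-50:A[0]+50],None,fx=8,fy=8,interpolation=cv2.INTER_CUBIC)
    cv2.imwrite(f"pics/an_{n}.png",cv2.cvtColor(np.clip(big*1.5,0,255).astype(np.uint8),cv2.COLOR_RGB2BGR))
E
```

```text
top cam [0.412 0.084 0.826]
(256, 189) [0.5984 0.2258] yaw(ear line) -1.067 len 0.0863 756.5
(206, 235) [0.4898 0.3195] yaw(ear line) -1.289 len 0.087 829.0
(274, 251) [0.464  0.1735] yaw(ear line) 1.246 len 0.0865 849.5
side cam [0.262 0.443 0.631]
(266, 242) [0.6018 0.2301] yaw(ear line) -0.967 len 0.0855 812.5
(270, 314) [0.4865 0.3201] yaw(ear line) -1.388 len 0.0836 1189.5
(336, 264) [0.466 0.172] yaw(ear line) 1.271 len 0.0837 910.5
```

View pics/an_top.png

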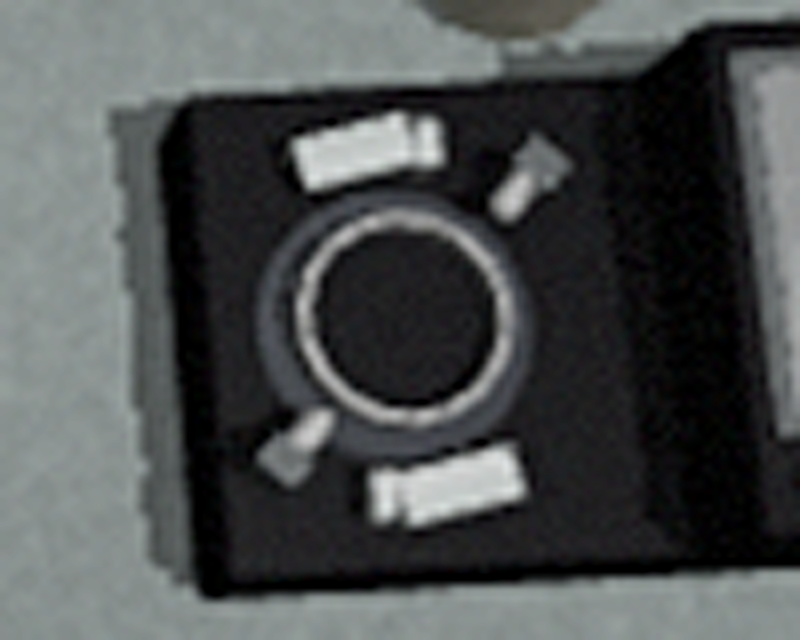

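View pics/an_side.png

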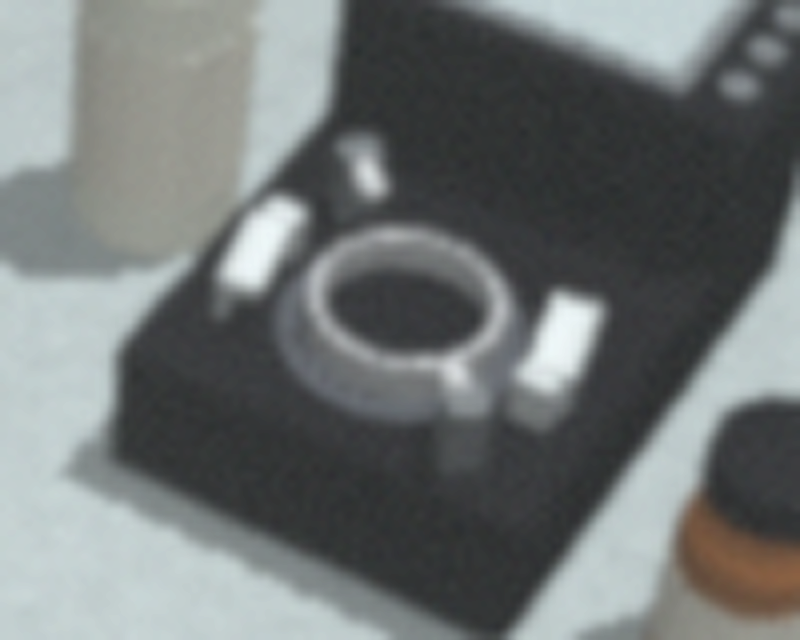

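The crops show the ring centred at about (402.3,214) in the top image and (379.4,150.6) in the side image. The lugs' end stops are on the clockwise side, and the catches sit on the diagonal.

```bash
python3 - <<'E'
from h import *
z=.063
def crop2px(p,A): p=np.array(p,float);return (p+.5)/8-.5+np.array([A[0]-50,A[1]-40])
T=(402,215);S=(379,154)
for n,A,box in(("top",T,(296,516,207,424)),("side",S,(305,510,227,367))):
    img=cv2.imread(f"pics/{n}0.png").max(2)
    e=[( box[0]+5,(box[2]+box[3])/2),(box[1]-5,(box[2]+box[3])/2),((box[0]+box[1])/2,box[2]+5),((box[0]+box[1])/2,box[3]-5)]
    p=ray(n,crop2px(e,A),z);print(n,"ring c",p.mean(0).round(4),"dia",np.linalg.norm(p[0]-p[1]).round(4),np.linalg.norm(p[2]-p[3]).round(4))
    m=(img>(150 if n=="top" else 190)).astype(np.uint8);nn,l,st,ce=cv2.connectedComponentsWithStats(m)
    for i in range(1,nn):
        if abs(ce[i]-A).max()<32 and 10<st[i,4]<400: print("  blob",ce[i].round(1),st[i,4],ray(n,ce[i],.065).round(4))
d=ray("top",crop2px([(200,100),(228,575),(600,83)],T),.05)
a=d[0]-d[1];b=d[0]-d[2];print("deck edges x-dir yaw",np.arctan2(a[1],a[0]),np.linalg.norm(a),"y-dir yaw-90",np.arctan2(b[1],b[0])-np.pi/2)
d=ray("side",crop2px([(125,355),(345,100),(118,455)],S),.05)
l=ray("top",crop2px([(353,152),(455,490)],T),.065);v=l[0]-l[1];print("lugs mid",l.mean(0),"yaw",np.arctan2(v[1],v[0])-np.radians(11.5),np.linalg.norm(v))
# bystanders
print("jar",ray("top",[(401,271)],.085),"beaker",ray("top",[(306,181)],.085),"bottle cap",ray("top",[(193,145)],.15),"tall cap",ray("top",[(438,144)],.17))
# lid triangulation of bars centre
o=r.get_obs();M=R.from_rotvec(o['orientation']).as_matrix();print(M.round(3),o['tcp_pos'])
E
```

```text
top ring c [ 0.5602 -0.086 ] dia 0.0535 0.0536
side ring c [ 0.557  -0.0855] dia 0.0542 0.052
deck edges x-dir yaw 0.10318683355394753 0.12449650770002285 y-dir yaw-90 0.12444945281926767
lugs mid [ 0.55875123 -0.08492157] yaw 0.12401928705939796 0.08972754605696948
jar [[ 0.44463658 -0.08212228]] beaker [[0.60769721 0.11456962]] bottle cap [[0.64290732 0.32877567]] tall cap [[ 0.67421524 -0.12302747]]
[[ 0.96   0.279 -0.001]
 [ 0.279 -0.96   0.002]
 [-0.    -0.002 -1.   ]] [ 0.18827692 -0.64795688  0.40382699]
```

```bash
cat >> h.py <<'E'
def go(*targets):
    o=r.get_obs();M=R.from_rotvec(o['orientation']).as_matrix();p=o['tcp_pos'];ps=np.arctan2(M[1,0],M[0,0])
    print("t",round(o['clock'],2),"tcp",p.round(4),"psi",round(ps,3),"F",o['contact_force'].round(1),"M",o['moment'].round(2),"w",round(o['grip_width'],4),"tilt",M[:,2].round(3))
    for x,y,z,s in targets:
        d=M.T@(np.array([x,y,z])-p);print([*d.round(4),round(-(s-ps),3)])
C=(.465,.173);W=(.5,-.25)
E
python3 -c "
from h import *
go((*W,.4,-.31),(*C,.3,-.31))"
```

```text
t 0.1 tcp [ 0.1883 -0.648   0.4038] psi 0.283 F [ 0.3 -0.1 -0.2] M [-0.   -0.02  0.04] w 0.0855 tilt [-0.001  0.002 -1.   ]
[np.float64(0.4104), np.float64(-0.2952), np.float64(0.0042), np.float64(0.593)]
[np.float64(0.4948), np.float64(-0.711), np.float64(0.1049), np.float64(0.593)]
```

>>> carry_out --pt "0.41 -0.295 0.0 0.59 0.07" --pt "0.41 -0.295 0.0 0.59 0.07" --pt "0.41 -0.295 0.0 0.59 0.07" --pt "0.41 -0.295 0.0 0.59 0.07" --pt "0.41 -0.295 0.0 0.59 0.07" --pt "0.41 -0.295 0.0 0.59 0.07" --pt "0.41 -0.295 0.0 0.59 0.07" --pt "0.41 -0.295 0.0 0.59 0.07" --force 40

```text
clock: 0.9
tcp_pos: [0.4348, -0.3326, 0.4046]
orientation: [-3.105, 0.481, 0.0]
contact_force: [0.4, -0.9, 0.7]
grip_width: 0.0698
gripper_force: 0.0
```

```bash
python3 -c "
from h import *
go((*W,.4,-.31),(*C,.3,-.31))"
```

```text
t 0.9 tcp [ 0.4348 -0.3326  0.4046] psi -0.307 F [ 0.4 -0.9  0.7] M [-0.03 -0.04  0.03] w 0.0698 tilt [-0.  0. -1.]
[np.float64(0.0371), np.float64(-0.0984), np.float64(0.0046), np.float64(0.003)]
[np.float64(-0.1241), np.float64(-0.491), np.float64(0.1046), np.float64(0.003)]
```

>>> carry_out --pt "-0.05 -0.24 0.0 0 0.07" --pt "-0.05 -0.24 0.0 0 0.07" --pt "-0.05 -0.24 0.0 0 0.07" --pt "-0.05 -0.24 0.0 0 0.07" --pt "-0.124 -0.491 0.105 0 0.07" --pt "-0.124 -0.491 0.105 0 0.07" --pt "-0.124 -0.491 0.105 0 0.07" --pt "-0.124 -0.491 0.105 0 0.07"

```text
clock: 1.7
tcp_pos: [0.4601, 0.0553, 0.3394]
orientation: [3.104, -0.481, 0.0]
contact_force: [1.8, -0.5, -0.0]
grip_width: 0.0696
gripper_force: 0.0
```

```bash
python3 -c "
from h import *
go((*C,.3,-.31),(*C,.2,-.31))"
```

```text
t 1.7 tcp [0.4601 0.0553 0.3394] psi -0.308 F [ 1.8 -0.5 -0. ] M [-0.02 -0.09  0.02] w 0.0696 tilt [ 0. -0. -1.]
[np.float64(-0.0309), np.float64(-0.1137), np.float64(0.0394), np.float64(0.002)]
[np.float64(-0.031), np.float64(-0.1137), np.float64(0.1394), np.float64(0.002)]
```

>>> carry_out --pt "-0.031 -0.113 0.04 0 0.07" --pt "-0.031 -0.113 0.04 0 0.07" --pt "-0.031 -0.113 0.04 0 0.07" --pt "-0.031 -0.113 0.08 0 0.07" --pt "-0.031 -0.113 0.08 0 0.07" --pt "-0.031 -0.113 0.08 0 0.07" --pt "-0.031 -0.113 0.08 0 0.07" --pt "-0.031 -0.113 0.08 0 0.07"

```text
clock: 2.5
tcp_pos: [0.4658, 0.1702, 0.2614]
orientation: [-3.103, 0.483, -0.004]
contact_force: [-0.3, -0.2, -0.0]
grip_width: 0.0701
gripper_force: 0.0
```

```bash
python3 -c "
from h import *
go((*C,.2,-.31))"
```

```text
t 2.5 tcp [0.4658 0.1702 0.2614] psi -0.309 F [-0.3 -0.2 -0. ] M [ 0.01 -0.06  0.01] w 0.0701 tilt [ 0.002  0.001 -1.   ]
[np.float64(-0.0017), np.float64(-0.0023), np.float64(0.0614), np.float64(0.001)]
```

>>> carry_out --pt "-0.001 -0.002 0.04 0 0.07" --pt "-0.001 -0.002 0.063 0 0.07" --pt "-0.001 -0.002 0.063 0 0.07" --pt "-0.001 -0.002 0.063 0 0.035" --pt "-0.001 -0.002 0.063 0 0.035" --pt "-0.001 -0.002 0.063 0 0.035" --pt "-0.001 -0.002 0.063 0 0.035" --pt "-0.001 -0.002 0.063 0 0.035" --force 30

```text
clock: 3.3
tcp_pos: [0.4656, 0.1731, 0.1986]
orientation: [-3.103, 0.481, -0.004]
contact_force: [-1.0, -1.9, 8.1]
grip_width: 0.0436
gripper_force: 31.6
```

```bash
python3 -c "
from h import *
go((*C,.198,1.26))"
```

```text
t 3.3 tcp [0.4656 0.1731 0.1986] psi -0.308 F [-1.  -1.9  8.1] M [-0.2   0.23  0.01] w 0.0436 tilt [ 0.003  0.001 -1.   ]
[np.float64(-0.0006), np.float64(0.0003), np.float64(0.0006), np.float64(-1.568)]
```

>>> carry_out --pt "0 0 0 0 0.07" --pt "0 0 0 0 0.07" --pt "0 0 0 -0.145 0.07" --pt "0 0 0 -0.29 0.07" --pt "0 0 0 -0.435 0.07" --pt "0 0 0 -0.58 0.07" --pt "0 0 0 -0.725 0.07" --pt "0 0 0 -0.87 0.07"

```text
clock: 4.1
tcp_pos: [0.4648, 0.1728, 0.1971]
orientation: [3.015, 0.881, 0.0]
contact_force: [-0.1, -0.8, 0.6]
grip_width: 0.0699
gripper_force: 0.0
```

>>> carry_out --pt "0 0 0 -0.145 0.07" --pt "0 0 0 -0.29 0.07" --pt "0 0 0 -0.435 0.07" --pt "0 0 0 -0.58 0.07" --pt "0 0 0 -0.698 0.05" --pt "0 0 0 -0.698 0.04" --pt "0 0 0 -0.698 0.0" --pt "0 0 0 -0.698 0.0" --force 60

```text
clock: 4.9
tcp_pos: [0.4649, 0.1729, 0.1972]
orientation: [2.54, 1.848, 0.0]
contact_force: [-2.6, -2.7, 4.8]
grip_width: 0.0133
gripper_force: 58.8
```

```bash
python3 -c "
from h import *
go((*C,.198,1.26))"
```

```text
t 4.9 tcp [0.4649 0.1729 0.1972] psi 1.258 F [-2.6 -2.7  4.8] M [-0.26  0.33 -0.  ] w 0.0133 tilt [ 0. -0. -1.]
[np.float64(0.0002), np.float64(0.0), np.float64(-0.0008), np.float64(-0.002)]
```

```bash
cat >> h.py <<'E'
S=(.5587,-.0855)
E
python3 -c "
from h import *
go((*C,.31,1.26),(*S,.31,1.688))"
```

```text
t 4.9 tcp [0.4649 0.1729 0.1972] psi 1.258 F [-2.6 -2.7  4.8] M [-0.26  0.33 -0.  ] w 0.0133 tilt [ 0. -0. -1.]
[np.float64(0.0002), np.float64(0.0001), np.float64(-0.1128), np.float64(-0.002)]
[np.float64(-0.217), np.float64(0.1687), np.float64(-0.1127), np.float64(-0.43)]
```

>>> carry_out --pt "0 0 -0.04 0 0" --pt "0 0 -0.08 0 0" --pt "0 0 -0.113 0 0" --pt "-0.217 0.169 -0.113 -0.43 0" --pt "-0.217 0.169 -0.113 -0.43 0" --pt "-0.217 0.169 -0.113 -0.43 0" --pt "-0.217 0.169 -0.113 -0.43 0" --pt "-0.217 0.169 -0.113 -0.43 0"

```text
clock: 5.7
tcp_pos: [0.5484, -0.0561, 0.3099]
orientation: [2.086, 2.349, -0.0]
contact_force: [0.9, 0.0, -0.9]
grip_width: 0.0131
gripper_force: 58.6
```

```bash
python3 -c "
from h import *
go((*S,.31,1.688),(*S,.264,1.688))"
```

```text
t 5.7 tcp [ 0.5484 -0.0561  0.3099] psi 1.689 F [ 0.9  0.  -0.9] M [ 0.06 -0.09  0.05] w 0.0131 tilt [-0. -0. -1.]
[np.float64(-0.0304), np.float64(0.0068), np.float64(-0.0001), np.float64(0.001)]
[np.float64(-0.0304), np.float64(0.0068), np.float64(0.0459), np.float64(0.001)]
```

>>> carry_out --pt "-0.03 0.007 0 0 0" --pt "-0.03 0.007 0 0 0" --pt "-0.03 0.007 0 0 0" --pt "-0.03 0.007 0.03 0 0" --pt "-0.03 0.007 0.046 0 0" --pt "-0.03 0.007 0.046 0 0" --pt "-0.03 0.007 0.046 0 0" --pt "-0.03 0.007 0.046 0 0"

```text
clock: 6.5
tcp_pos: [0.5587, -0.0823, 0.2646]
orientation: [2.083, 2.351, 0.0]
contact_force: [-0.5, -0.4, -0.4]
grip_width: 0.0131
gripper_force: 59.0
```

```bash
python3 -c "
from h import *
go((*S,.264,1.688),(*S,.25,1.688))"
```

```text
t 6.5 tcp [ 0.5587 -0.0823  0.2646] psi 1.692 F [-0.5 -0.4 -0.4] M [-0.   -0.02 -0.07] w 0.0131 tilt [ 0.  0. -1.]
[np.float64(-0.0032), np.float64(-0.0004), np.float64(0.0006), np.float64(0.004)]
[np.float64(-0.0032), np.float64(-0.0004), np.float64(0.0146), np.float64(0.004)]
```

>>> carry_out --pt "-0.003 0 0 0 0" --pt "-0.003 0 0.003 0 0" --pt "-0.003 0 0.006 0 0" --pt "-0.003 0 0.008 0 0" --pt "-0.003 0 0.009 0 0" --pt "-0.003 0 0.01 0 0" --pt "-0.003 0 0.011 0 0" --pt "-0.003 0 0.011 0 0"

```text
clock: 7.3
tcp_pos: [0.5589, -0.0856, 0.255]
orientation: [2.084, 2.35, -0.003]
contact_force: [-9.8, -1.9, 22.0]
grip_width: 0.0126
gripper_force: 62.5
```

```bash
python3 -c "
from h import *
go((*S,.2535,1.688))"
```

```text
t 7.3 tcp [ 0.5589 -0.0856  0.255 ] psi 1.691 F [-9.8 -1.9 22. ] M [-0.27  1.98 -0.01] w 0.0126 tilt [-0.001 -0.002 -1.   ]
[np.float64(0.0002), np.float64(-0.0002), np.float64(0.0015), np.float64(0.003)]
```

>>> carry_out --pt "0 -0.001 -0.0005 0 0" --pt "0 -0.002 -0.0005 0 0" --pt "0 -0.003 -0.0005 0 0" --pt "0.0015 -0.002 -0.0005 0 0" --pt "0.002 0 -0.0005 0 0" --pt "0.0015 0.002 -0.0005 0 0" --pt "0 0.003 -0.0005 0 0" --pt "-0.002 0.0015 -0.0005 0 0"

```text
clock: 8.1
tcp_pos: [0.5608, -0.0861, 0.2551]
orientation: [-2.083, -2.351, -0.002]
contact_force: [-3.8, 5.8, 12.0]
grip_width: 0.013
gripper_force: 60.9
```

```bash
python3 -c "
from h import *
go((*S,.2535,1.688))"
```

```text
t 8.1 tcp [ 0.5608 -0.0861  0.2551] psi 1.692 F [-3.8  5.8 12. ] M [ 1.25  0.71 -0.04] w 0.013 tilt [ 0.     0.001 -1.   ]
[np.float64(0.0008), np.float64(-0.0021), np.float64(0.0016), np.float64(0.004)]
```

>>> carry_out --pt "-0.001 -0.0015 0 0 0" --pt "-0.001 -0.0025 0 0 0" --pt "0 -0.0035 0 0 0" --pt "0.001 -0.0025 0 0 0" --pt "0.002 -0.0015 0 0 0" --pt "0.002 -0.001 0 0 0" --pt "0.002 -0.0015 0.0005 0 0" --pt "0.002 -0.0015 0.0005 0 0"

```text
clock: 8.9
tcp_pos: [0.5598, -0.0865, 0.2551]
orientation: [2.083, 2.348, -0.001]
contact_force: [-4.4, -2.8, 17.6]
grip_width: 0.013
gripper_force: 61.7
```

```bash
python3 -c "
from h import *
go((*S,.2535,1.688),(*S,.31,1.5),(*C,.31,1.3),(*C,.198,1.3))"
```

```text
t 8.9 tcp [ 0.5598 -0.0865  0.2551] psi 1.69 F [-4.4 -2.8 17.6] M [-0.69  1.08  0.1 ] w 0.013 tilt [ 0.002 -0.003 -1.   ]
[np.float64(0.0011), np.float64(-0.0009), np.float64(0.0016), np.float64(0.002)]
[np.float64(0.001), np.float64(-0.0009), np.float64(-0.0549), np.float64(0.19)]
[np.float64(0.2688), np.float64(-0.0631), np.float64(-0.0558), np.float64(0.39)]
[np.float64(0.2691), np.float64(-0.0633), np.float64(0.0562), np.float64(0.39)]
```

>>> carry_out --pt "0 0 -0.03 0 0" --pt "0 0 -0.055 0 0" --pt "0.269 -0.063 -0.055 0.39 0" --pt "0.269 -0.063 -0.055 0.39 0" --pt "0.269 -0.063 -0.055 0.39 0" --pt "0.269 -0.063 -0.055 0.39 0" --pt "0.269 -0.063 -0.055 0.39 0" --pt "0.269 -0.063 -0.055 0.39 0"

```text
clock: 9.7
tcp_pos: [0.4622, 0.1777, 0.3085]
orientation: [-2.494, -1.908, -0.002]
contact_force: [0.9, 0.9, -0.3]
grip_width: 0.0131
gripper_force: 59.0
```

```bash
python3 -c "
from h import *
go((*C,.3,1.3),(*C,.198,1.3))"
```

```text
t 9.7 tcp [0.4622 0.1777 0.3085] psi 1.306 F [ 0.9  0.9 -0.3] M [-0.01 -0.06  0.03] w 0.0131 tilt [ 0.001  0.002 -1.   ]
[np.float64(-0.0038), np.float64(0.004), np.float64(0.0085), np.float64(0.006)]
[np.float64(-0.004), np.float64(0.004), np.float64(0.1105), np.float64(0.006)]
```

>>> carry_out --pt "0 0 0.05 0 0" --pt "0 0 0.09 0 0" --pt "0 0 0.105 0 0" --pt "0 0 0.109 0 0" --pt "0 0 0.11 0 0" --pt "0 0 0.11 0 0" --pt "0 0 0.11 0 0.07" --pt "0 0 0.11 0 0.07"

```text
clock: 10.5
tcp_pos: [0.4649, 0.1736, 0.1991]
orientation: [2.5, 1.901, 0.003]
contact_force: [-1.1, -0.6, 1.0]
grip_width: 0.0412
gripper_force: 0.0
```

```bash
python3 -c "
from h import *
A=(.6,.228)
go((*C,.27,1.3),(*A,.27,.55),(*A,.198,.55))"
```

```text
t 10.5 tcp [0.4649 0.1736 0.1991] psi 1.3 F [-1.1 -0.6  1. ] M [-0.02  0.02 -0.01] w 0.0412 tilt [ 0.002  0.001 -1.   ]
[np.float64(-0.0004), np.float64(0.0004), np.float64(-0.0709), np.float64(0.0)]
[np.float64(0.0886), np.float64(0.1158), np.float64(-0.0706), np.float64(0.75)]
[np.float64(0.0886), np.float64(0.1157), np.float64(0.0014), np.float64(0.75)]
```

>>> carry_out --pt "0 0 -0.04 0 0.07" --pt "0 0 -0.071 0.15 0.07" --pt "0.089 0.116 -0.071 0.75 0.07" --pt "0.089 0.116 -0.071 0.75 0.07" --pt "0.089 0.116 -0.071 0.75 0.07" --pt "0.089 0.116 -0.071 0.75 0.07" --pt "0.089 0.116 -0.071 0.75 0.07" --pt "0.089 0.116 -0.071 0.75 0.07"

```text
clock: 11.3
tcp_pos: [0.5992, 0.2283, 0.2691]
orientation: [3.021, 0.861, -0.001]
contact_force: [-0.3, -0.5, 0.0]
grip_width: 0.0699
gripper_force: 0.0
```

```bash
python3 -c "
from h import *
A=(.6,.228)
go((*A,.27,.55),(*A,.198,.55))"
```

```text
t 11.3 tcp [0.5992 0.2283 0.2691] psi 0.555 F [-0.3 -0.5  0. ] M [0.03 0.   0.03] w 0.0699 tilt [-0.    -0.001 -1.   ]
[np.float64(0.0006), np.float64(0.0006), np.float64(-0.0009), np.float64(0.005)]
[np.float64(0.0006), np.float64(0.0006), np.float64(0.0711), np.float64(0.005)]
```

>>> carry_out --pt "0 0 0.04 0 0.07" --pt "0 0 0.071 0 0.07" --pt "0 0 0.071 0 0.07" --pt "0 0 0.071 0 0.035" --pt "0 0 0.071 0 0.035" --pt "0 0 0.071 0 0.035" --pt "0 0 0.071 0 0.035" --pt "0 0 0.071 0 0.035" --force 30

```text
clock: 12.1
tcp_pos: [0.6005, 0.2288, 0.2001]
orientation: [-3.023, -0.855, -0.005]
contact_force: [-1.2, -0.4, 8.1]
grip_width: 0.0438
gripper_force: 31.2
```

>>> carry_out --pt "0 0 0 0 0.07" --pt "0 0 0 0 0.07" --pt "0 0 0 -0.145 0.07" --pt "0 0 0 -0.29 0.07" --pt "0 0 0 -0.435 0.07" --pt "0 0 0 -0.58 0.07" --pt "0 0 0 -0.725 0.07" --pt "0 0 0 -0.87 0.07"

```text
clock: 12.9
tcp_pos: [0.5999, 0.2282, 0.1979]
orientation: [2.376, 2.056, -0.0]
contact_force: [0.2, 0.7, -0.9]
grip_width: 0.0703
gripper_force: 0.0
```

>>> carry_out --pt "0 0 0 -0.145 0.07" --pt "0 0 0 -0.29 0.07" --pt "0 0 0 -0.435 0.07" --pt "0 0 0 -0.58 0.07" --pt "0 0 0 -0.698 0.05" --pt "0 0 0 -0.698 0.04" --pt "0 0 0 -0.698 0.0" --pt "0 0 0 -0.698 0.0" --force 60

```text
clock: 13.7
tcp_pos: [0.5999, 0.2284, 0.1981]
orientation: [1.54, 2.738, -0.0]
contact_force: [-1.1, -0.6, 2.7]
grip_width: 0.013
gripper_force: 59.8
```

```bash
python3 -c "
from h import *
go((.45,.08,.33,1.688),(*S,.31,1.688))"
```

```text
t 13.7 tcp [0.5999 0.2284 0.1981] psi 2.116 F [-1.1 -0.6  2.7] M [-0.03  0.15 -0.  ] w 0.013 tilt [ 0. -0. -1.]
[np.float64(-0.0491), np.float64(-0.2051), np.float64(-0.1319), np.float64(0.428)]
[np.float64(-0.247), np.float64(-0.1981), np.float64(-0.1118), np.float64(0.428)]
```

>>> carry_out --pt "0 0 -0.045 0 0" --pt "0 0 -0.09 0 0" --pt "0 0 -0.132 0 0" --pt "-0.03 -0.024 -0.132 0.1 0" --pt "-0.247 -0.198 -0.132 0.428 0" --pt "-0.247 -0.198 -0.132 0.428 0" --pt "-0.247 -0.198 -0.132 0.428 0" --pt "-0.247 -0.198 -0.132 0.428 0"

```text
clock: 14.5
tcp_pos: [0.5688, -0.0098, 0.3302]
orientation: [2.086, 2.348, -0.001]
contact_force: [1.5, 0.5, -0.3]
grip_width: 0.0128
gripper_force: 59.2
```

```bash
python3 -c "
from h import *
go((*S,.31,1.688),(*S,.265,1.688))"
```

```text
t 14.5 tcp [ 0.5688 -0.0098  0.3302] psi 1.689 F [ 1.5  0.5 -0.3] M [-0.02 -0.07 -0.01] w 0.0128 tilt [ 0.001 -0.001 -1.   ]
[np.float64(-0.074), np.float64(-0.0189), np.float64(0.0202), np.float64(0.001)]
[np.float64(-0.0739), np.float64(-0.019), np.float64(0.0652), np.float64(0.001)]
```

>>> carry_out --pt "-0.072 -0.019 0.02 0 0" --pt "-0.072 -0.019 0.02 0 0" --pt "-0.072 -0.019 0.02 0 0" --pt "-0.072 -0.019 0.045 0 0" --pt "-0.072 -0.019 0.065 0 0" --pt "-0.072 -0.019 0.065 0 0" --pt "-0.072 -0.019 0.065 0 0" --pt "-0.072 -0.019 0.065 0 0"

```text
clock: 15.3
tcp_pos: [0.5596, -0.081, 0.2661]
orientation: [2.083, 2.351, 0.002]
contact_force: [-0.1, 0.4, -0.8]
grip_width: 0.0128
gripper_force: 59.3
```

```bash
python3 -c "
from h import *
go((*S,.2545,1.688))"
```

```text
t 15.3 tcp [ 0.5596 -0.081   0.2661] psi 1.691 F [-0.1  0.4 -0.8] M [-0.02 -0.01  0.02] w 0.0128 tilt [ 0.001  0.    -1.   ]
[np.float64(-0.0043), np.float64(-0.0015), np.float64(0.0116), np.float64(0.003)]
```

>>> carry_out --pt "-0.0045 -0.001 0 0 0" --pt "-0.0045 -0.001 0.004 0 0" --pt "-0.0045 -0.001 0.008 0 0" --pt "-0.0045 -0.001 0.01 0 0" --pt "-0.0045 -0.001 0.011 0 0" --pt "-0.0045 -0.001 0.012 0 0" --pt "-0.0045 -0.001 0.012 0 0" --pt "-0.0045 -0.001 0.012 0 0"

```text
clock: 16.1
tcp_pos: [0.5588, -0.0864, 0.253]
orientation: [2.084, 2.351, 0.0]
contact_force: [0.4, -0.5, -0.6]
grip_width: 0.0127
gripper_force: 59.3
```

```bash
python3 -c "
from h import *
go((*S,.2545,1.688))"
```

```text
t 16.1 tcp [ 0.5588 -0.0864  0.253 ] psi 1.691 F [ 0.4 -0.5 -0.6] M [ 0.03 -0.04  0.02] w 0.0127 tilt [ 0.  0. -1.]
[np.float64(0.0009), np.float64(-0.0), np.float64(-0.0015), np.float64(0.003)]
```

Lid A goes over the rim with no force at all, so it fits. Next I press it home.

>>> carry_out --pt "0 0 0.002 0 0" --pt "0 0 0.004 0 0" --pt "0 0 0.006 0 0" --pt "0 0 0.008 0 0" --pt "0 0 0.0085 0 0" --pt "0 0 0.009 0 0" --pt "0 0 0.009 0 0" --pt "0 0 0.009 0 0" --force 90

```text
clock: 16.9
tcp_pos: [0.5586, -0.0863, 0.2451]
orientation: [2.084, 2.35, -0.002]
contact_force: [-6.1, 0.5, 13.8]
grip_width: 0.0122
gripper_force: 94.0
```

```bash
python3 -c "
from h import *
go((*S,.2451,1.688),(*S,.2451,.117))"
```

```text
t 16.9 tcp [ 0.5586 -0.0863  0.2451] psi 1.691 F [-6.1  0.5 13.8] M [-0.02  1.25  0.06] w 0.0122 tilt [-0.001 -0.001 -1.   ]
[np.float64(0.0008), np.float64(0.0001), np.float64(-0.0), np.float64(0.003)]
[np.float64(0.0008), np.float64(0.0001), np.float64(-0.0), np.float64(1.574)]
```

>>> carry_out --pt "0 0 0.0012 0 0" --pt "0 0 0.0012 0 0" --pt "0 0 -0.001 0 0" --pt "0 0 -0.001 0.14 0" --pt "0 0 -0.001 0.28 0" --pt "0 0 -0.001 0.42 0" --pt "0 0 -0.001 0.56 0" --pt "0 0 -0.001 0.7 0"

```text
clock: 17.7
tcp_pos: [0.5591, -0.0865, 0.2451]
orientation: [2.768, 1.485, 0.001]
contact_force: [0.6, 0.4, 2.3]
grip_width: 0.0125
gripper_force: 92.0
```

```bash
python3 -c "
from h import *
go((*S,.2451,.117))"
```

```text
t 17.7 tcp [ 0.5591 -0.0865  0.2451] psi 0.985 F [0.6 0.4 2.3] M [0.02 0.05 0.01] w 0.0125 tilt [ 0.001 -0.    -1.   ]
[np.float64(0.0007), np.float64(-0.0009), np.float64(0.0), np.float64(0.868)]
```

>>> carry_out --pt "0 0 0 0.14 0" --pt "0 0 0 0.28 0" --pt "0 0 0 0.42 0" --pt "0 0 0 0.56 0" --pt "0 0 0 0.7 0" --pt "0 0 0 0.8 0" --pt "0 0 0 0.86 0" --pt "0 0 0 0.88 0"

```text
clock: 18.5
tcp_pos: [0.5589, -0.0862, 0.2451]
orientation: [3.137, 0.173, 0.0]
contact_force: [-1.7, 1.5, 3.2]
grip_width: 0.0122
gripper_force: 92.2
```

```bash
python3 -c "
from h import *
go((*S,.2451,.117))"
```

```text
t 18.5 tcp [ 0.5589 -0.0862  0.2451] psi 0.11 F [-1.7  1.5  3.2] M [0.21 0.15 0.11] w 0.0122 tilt [ 0. -0. -1.]
[np.float64(-0.0001), np.float64(-0.0008), np.float64(-0.0), np.float64(-0.007)]
```

>>> carry_out --pt "0 0 0 0.02 0" --pt "0 0 0 0.04 0" --pt "0 0 0 0.06 0" --pt "0 0 0 0.08 0" --pt "0 0 0 0.08 0" --pt "0 0 0 0.08 0" --pt "0 0 0 0.08 0" --pt "0 0 0 0.08 0"

```text
clock: 19.3
tcp_pos: [0.5589, -0.086, 0.2452]
orientation: [3.14, 0.056, 0.001]
contact_force: [0.1, -0.2, 5.3]
grip_width: 0.0123
gripper_force: 105.0
```

```bash
python3 -c "
from h import *
go((*S,.2451,.117))"
```

```text
t 19.3 tcp [ 0.5589 -0.086   0.2452] psi 0.036 F [ 0.1 -0.2  5.3] M [0.07 0.21 2.19] w 0.0123 tilt [ 0.001 -0.001 -1.   ]
[np.float64(-0.0002), np.float64(-0.0005), np.float64(0.0001), np.float64(-0.081)]
```

>>> carry_out --pt "0 0 0 0 0.04" --pt "0 0 0 0 0.04" --pt "0 0 0 0 0.04" --pt "0 0 -0.03 0 0.04" --pt "0 0 -0.07 0 0.04" --pt "0 0 -0.12 0 0.04" --pt "0 0 -0.16 0 0.04" --pt "0 0 -0.16 0 0.04"

```text
clock: 20.1
tcp_pos: [0.5605, -0.0864, 0.4111]
orientation: [3.14, 0.046, 0.017]
contact_force: [0.8, 0.9, -0.8]
grip_width: 0.0405
gripper_force: 0.0
```

>>> carry_out --pt "-0.03 0.15 0 0 0.04" --pt "-0.03 0.15 0 0 0.04" --pt "-0.03 0.15 0 0 0.04" --pt "-0.05 0.25 0 0 0.04" --pt "-0.05 0.25 0 0 0.04" --pt "-0.05 0.25 0 0 0.04" --pt "-0.05 0.25 0 0 0.04" --pt "-0.05 0.25 0 0 0.04"

```text
clock: 20.9
tcp_pos: [0.5168, -0.3367, 0.4043]
orientation: [-3.14, -0.05, 0.001]
contact_force: [0.4, 1.1, -0.2]
grip_width: 0.0403
gripper_force: 0.0
```

```bash
python3 -c "
from h import *
go()
t=cv2.cvtColor(r.grab_frame('top'),cv2.COLOR_RGB2BGR);s=cv2.cvtColor(r.grab_frame('side'),cv2.COLOR_RGB2BGR)
a=np.clip(cv2.resize(t[175:255,352:452],None,fx=4,fy=4,interpolation=2)*1.8,0,255)
b=np.clip(cv2.resize(s[114:194,329:429],None,fx=4,fy=4,interpolation=2)*1.8,0,255)
cv2.imwrite('pics/end.png',np.vstack([np.hstack([a,b]),cv2.resize(t[100:300,150:450],(400,267)).repeat(1,0) if 0 else np.hstack([cv2.resize(t[100:300,150:450],(400,267)),cv2.resize(s[100:350,150:525],(400,267))])]))
"
```

```text
t 20.9 tcp [ 0.5168 -0.3367  0.4043] psi 0.032 F [ 0.4  1.1 -0.2] M [ 0.04 -0.01  0.02] w 0.0403 tilt [-0.     0.001 -1.   ][ WARN:0@0.726] global loadsave.cpp:1063 imwrite_ Unsupported depth image for selected encoder is fallbacked to CV_8U.
```

View pics/end.png

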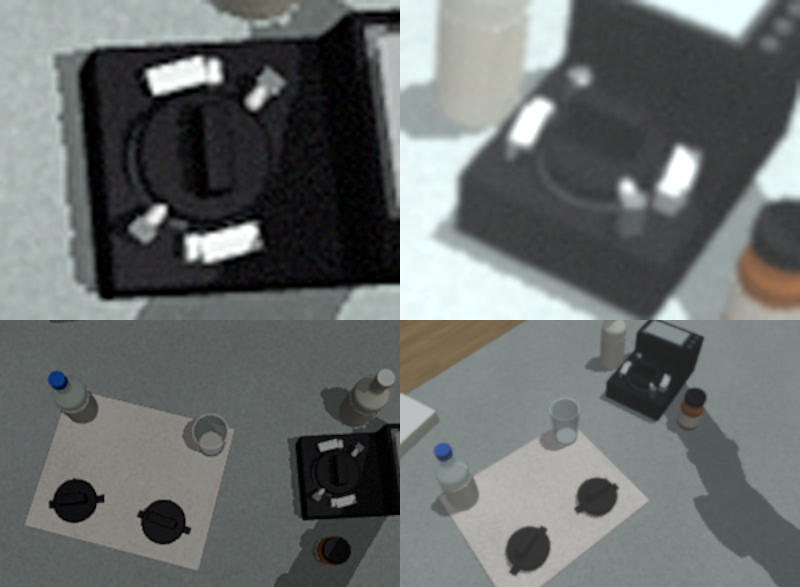

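The picture shows the lid home under both catches, with its bar along the analyser's x and its ears under the lugs. The other two lids lie flat on the mat, and the bottles, beaker and jar have not moved.

```bash
python3 -c "
from bench import r
print(r.hand_in())"
```

```text
the job is handed in; nothing more can be done
None
```

I closed the sample chamber and handed the job in at about 21 s: the second lid I tried fitted, and it is pressed home and turned clockwise to the stops. The other two lids lie flat on the mat, and the last pictures show the bottles, beaker and jar where they were.

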